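Sort four ball bearings into their nests

TASK

Pick out the four ball bearings from the parts on the bench and lay each one flat in the recess of the nest plate of its own size: the smallest bearing in the smallest plate, the next in the next larger one, and so on to the largest. Leave the white gear and the brass gear where they lie.

Things in the scene. Friction and masses are not known exactly. Their poses are not given: they have to be found in the camera images.
- bearing_28_center (a point): Steel ball bearing lying flat: 28 mm outside diameter, 8 mm thick, orange seal ring round the bore. Loose. Origin at its centre, half-way up; z is its axis. Grasp it across the outer ring from above, at any yaw.
- bearing_40_center (a point): Steel ball bearing lying flat: 40 mm outside diameter, 12 mm thick, all grey, open. Loose. Origin at its centre, half-way up; z is its axis. Grasp it across the outer ring from above, at any yaw.
- bearing_52_center (a point): Steel ball bearing lying flat: 52 mm outside diameter, 15 mm thick, all grey, open. Loose. Origin at its centre, half-way up; z is its axis. Grasp it across the outer ring from above, at any yaw.
- bearing_62_center (a point): Steel ball bearing lying flat: 62 mm outside diameter, 16 mm thick, black rubber seal between its rings, 30 mm bore. Loose. Origin at its centre, half-way up; z is its axis. Grasp it across the outer ring from above, at any yaw.
- nest_28_seat (a point): Nest for the 28 mm bearing: a fixed square aluminium plate, 58 x 58 mm and 10 mm thick, with one round recess, 44 mm across and 3 mm deep, with a black rubber floor. Origin at the centre of the recess floor, 3 mm below the plate's top and 7 mm above the bench; z up, x and y along the plate's sides. Fingers do not fit into the recess beside the bearing: hold the bearing by its upper part or let it down the last 3 mm.
- nest_40_seat (a point): Nest for the 40 mm bearing: a fixed square aluminium plate, 70 x 70 mm and 10 mm thick, with one round recess, 56 mm across and 3 mm deep, with a black rubber floor. Origin at the centre of the recess floor, 3 mm below the plate's top and 7 mm above the bench; z up, x and y along the plate's sides. Fingers do not fit into the recess beside the bearing: hold the bearing by its upper part or let it down the last 3 mm.
- nest_52_seat (a point): Nest for the 52 mm bearing: a fixed square aluminium plate, 82 x 82 mm and 10 mm thick, with one round recess, 68 mm across and 3 mm deep, with a black rubber floor. Origin at the centre of the recess floor, 3 mm below the plate's top and 7 mm above the bench; z up, x and y along the plate's sides. Fingers do not fit into the recess beside the bearing: hold the bearing by its upper part or let it down the last 3 mm.
- nest_62_seat (a point): Nest for the 62 mm bearing: a fixed square aluminium plate, 92 x 92 mm and 10 mm thick, with one round recess, 78 mm across and 3 mm deep, with a black rubber floor. Origin at the centre of the recess floor, 3 mm below the plate's top and 7 mm above the bench; z up, x and y along the plate's sides. Fingers do not fit into the recess beside the bearing: hold the bearing by its upper part or let it down the last 3 mm.
- nylon_gear_center (a point): White nylon gear wheel, 44 mm across the teeth, rim 8 mm thick, hub to 14 mm, loose, lying flat; not part of the job. Origin on its axis, 4 mm above its underside.
- brass_gear_center (a point): Brass gear wheel, 26 mm across the teeth, rim 7 mm thick, hub to 12 mm, loose, lying flat; not part of the job. Origin on its axis, 3.5 mm above its underside.
Not all that is in view belongs to the job. Leave any turquoise look-alike of the part that bears nest_40_seat alone. Leave any purple look-alike of the part that bears bearing_52_center alone.

How it is judged:
At the end, for the whole second after the job is handed in: Each bearing lies flat and still on the floor of the recess of its own nest (28, 40, 52 and 62 mm), its centre within 10 mm of the recess centre, and both gears are within 25 mm of where they started (horizontal distance between bearing_28_center and nest_28_seat below 0.01 m and z of bearing_28_center in the frame of nest_28_seat below 0.0055 m and angle between the z axis of bearing_28_center and the z axis of nest_28_seat, either way round below 0.06 rad and linear speed of each of bearing_28, bearing_40, bearing_52, bearing_62 below 0.01 m/s and horizontal distance between bearing_40_center and nest_40_seat below 0.01 m and z of bearing_40_center in the frame of nest_40_seat below 0.0075 m and angle between the z axis of bearing_40_center and the z axis of nest_40_seat, either way round below 0.06 rad and horizontal distance between bearing_52_center and nest_52_seat below 0.01 m and z of bearing_52_center in the frame of nest_52_seat below 0.009 m and angle between the z axis of bearing_52_center and the z axis of nest_52_seat, either way round below 0.06 rad and horizontal distance between bearing_62_center and nest_62_seat below 0.01 m and z of bearing_62_center in the frame of nest_62_seat below 0.0095 m and angle between the z axis of bearing_62_center and the z axis of nest_62_seat, either way round below 0.06 rad and distance of each of nylon_gear_center, brass_gear_center from where it was at the start of the episode below 0.025 m); the robot touches nothing.
It fails at once if the nylon gear is moved by more than 25 mm (distance of nylon_gear_center from where it was at the start of the episode above 0.025 m).
It fails at once if the brass gear is moved by more than 25 mm (distance of brass_gear_center from where it was at the start of the episode above 0.025 m).
It also fails if it takes over 93 s, if anything falls off the work surface, if the arm or the gripper's body presses on something with over 40 N, if the wrist force passes 120 N, or if a joint passes its speed limit or range.

ROBOT

A 7-joint arm with a two-finger parallel gripper is mounted at the origin on a cart in front of the work surface, level with it; the furniture and walls round the work are solid. World frame = base frame: x ahead of the robot, y to its left, z up, the work surface at z = 0. Lengths are in m, angles in rad, forces in N, time in s.
With the tool pointing down it reaches from about 0.425 to 1.025 m from the base axis. Payload 9.4 kg.
Tool frame: the origin (TCP) lies on the centre line of the jaws, within the pads' length; the fingertips stand arm.nose_length ahead of it and the grasp point (between the pads) lies 5 mm behind it (arm.nose_length is the distance from the TCP to the fingertips, in m); z points along the fingers, y is the line along which they close (so a half turn about z gives the same grasp; the last joint's range is limited). The gripper opens to 85 mm and grips with 20 to 120 N. Pads are 22 mm wide; open, the fingers measure 114 mm over their backs; the gripper's body (76 mm by 85 mm) begins 54 mm behind the grasp point. The pads swing forward as they close: fully open they stand 13 mm farther back than shut.
Start: joints at [-1.37, 0.599, -0.003, 1.599, 0.002, 0.943, -0.08], TCP at [0.199, 0.697, 0.245] pointing down, gripper open.
Joint ranges: [-2.57, 2.57], [-0.35, 1.97], [-1.29, 1.29], [0.11, 2.56], [-1.05, 4.19], [0.11, 1.86], [-2.63, 2.63]. Speed limits (rad/s): [2.22, 2.22, 3.01, 3.01, 3.14, 3.14, 3.14].

INTERFACE

Orientations are given as [roll, pitch, yaw] about the fixed x, y, z axes, in that order (R = Rz(yaw) Ry(pitch) Rx(roll)).
In Python, from station import arm gives the robot as it stands.
- The arm moves only by the tool move_arm, never from a script. Its argument "motion" is a list of rows, each an object of numbers: "grip": the closure, from 0 (fully open) to 1 (shut); "x", "y", "z": the shift along the world's x, y, z normalised to -1 to 1, where 1 is 15 cm; "spin": the turn about the world's z normalised to -1 to 1, where 1 is 60 degrees. In form: [{"grip": .., "x": .., "y": .., "z": .., "spin": ..}, ...]. A call has 1 to 20 rows; each row is the pose to reach, as a shift and turn from the pose commanded when the call began; what a row does not reach only later rows make up. A row lasts 1/12 s, in which the tool goes at most 41.7 mm and 7.16 degrees, less where a joint would pass 70% of its speed; a pose out of reach is approached as far as the arm can. A call with a number of a shift or a turn outside -1 to 1 is refused whole. A call with a gripper value outside its range is refused whole. The fingers move at their own pace and stop on an object; "force" is the grip in N (left out, the last holds). Time passes only in rows, so rows that repeat a pose let the fingers close. It gives the time, the measured TCP pose, the force, the opening and the grip force at its end, in the units of the state.
- arm.sense(): the state, without advancing time (a new reading comes with each control period).
- arm.read_camera(name): name is "side" or "top"; returns a dict with "frame" (480x640x3 uint8, red, green, blue), "fovy" (degrees; the focal length in pixels is half the picture's height over the tangent of half this angle, whatever the lens; pixels are square), "cx", "cy" (the principal point, pixels), "R" (3x3) and "t" (3): a world point X has camera coordinates R X + t. Camera axes: x right, y down, z forward; pixel columns grow to the right and rows downward; lengths in m; the calibration is good to about 2 mm. A picture is of the moment at which its call begins. There is no depth.
- arm.sign_off(): hands the job in; it is judged then, once.
The state is a dict: "t": time; "joint_pos": joint angles; "qd": joint speeds; "joint_efforts": joint torques, N m; "position": TCP position; "orientation": TCP orientation; "ft_force": force on the tool from outside, world axes, zero at the start; "torque": the same for the moment, N m; "width": finger opening in m; "grasp_force": force on a finger pad.
Only numpy, scipy, OpenCV 4.12 (cv2) and the standard library are available. Lean on these libraries where they do the work, as an engineer would, in place of code of your own. Each camera call takes 0.05 s, during which the arm holds its last target. There are 200 camera calls.

## Working session

There is one attempt and no reset: what is moved stays moved. The work goes in short steps, Python scripts to look and compute and a tool call to move; the robot and the scene stay as the last step left them, time stands still between calls to the robot, and variables do not carry over. Pictures are saved under pics/ and viewed, at most 14 in all, crops included, and the job is handed in when it is done.

Besides the shell and the picture viewer there is one more tool, called after "Emit:" by a JSON object that holds its "name" and its "arguments". move_arm: Moves the arm, as the interface text tells. Scaled input: -1 to 1 covers 15 cm each way for a shift and 60 degrees each way for a turn. Its arguments: {"type":"object","properties":{"motion":{"type":"array"},"force":{"type":"number"}},"required":["motion"]}

```bash
mkdir -p pics; python3 - <<'E'
from station import arm
import cv2,pickle
s=arm.sense();print(s['t'],s['position'],s['orientation'],s['width'],arm.nose_length)
for n in('top','side'):
    c=arm.read_camera(n);pickle.dump(c,open(n+'.pkl','wb'));cv2.imwrite(f'pics/{n}0.png',c['frame'][:,:,::-1]);print(n,c['fovy'],c['cx'],c['cy'],-c['R'].T@c['t'],c['R'].round(2).tolist())
E
```

```text
0.0 [0.19871423 0.69674611 0.24441814] [-3.13999030e+00  1.24158808e-04  2.86378848e+00] 0.08554498375044656 0.014
top 50.536191801339 325.66167801273 248.11017270423017 [ 0.39000319 -0.16779737  1.23775112] [[0.01, -1.0, -0.0], [-0.99, -0.01, -0.11], [0.11, 0.0, -0.99]]
side 48.59890710541804 312.77806134078224 236.39737063296187 [ 0.05292749 -1.35349548  0.69630253] [[0.93, -0.37, 0.02], [-0.15, -0.42, -0.9], [0.34, 0.83, -0.44]]
```

View pics/top0.png

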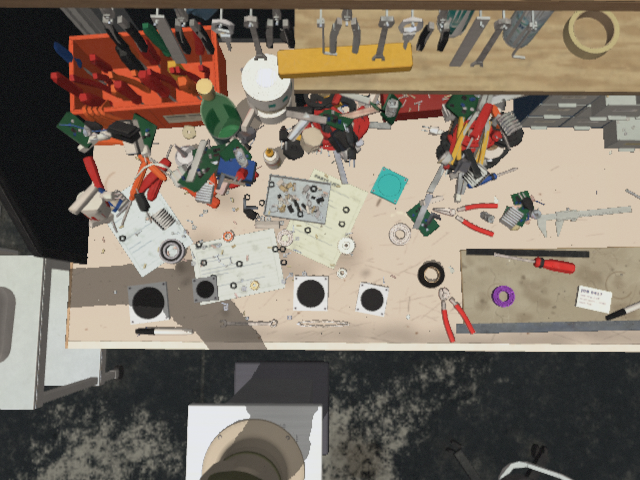

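View pics/side0.png

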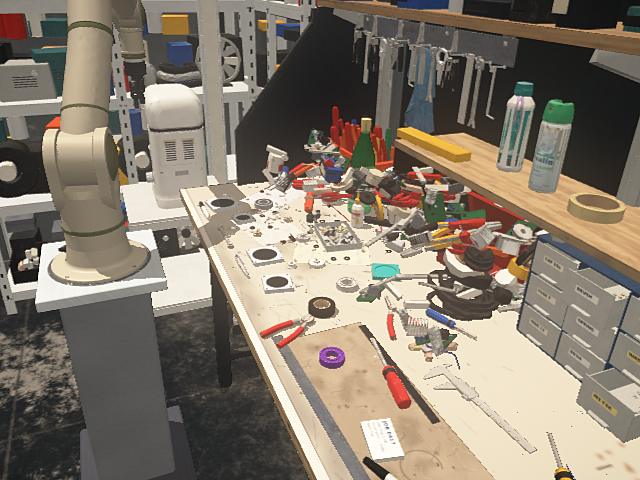

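The top view shows nest plates at about (148,302), (206,289), (311,293) and (372,299). The black-sealed bearing is at (431,274), with rings at (172,251) and (399,234). The turquoise plate (388,185) and purple ring (503,296) are decoys. I'll zoom in to find the 28 mm bearing and the gears.

```bash
cat > h.py <<'E'
import numpy as np,cv2,pickle
def ray(c,u,v,z):
    f=240/np.tan(np.radians(c['fovy']/2));C=-c['R'].T@c['t']
    d=c['R'].T@np.array([(u-c['cx'])/f,(v-c['cy'])/f,1]);return (C+d*(z-C[2])/d[2])[:2]
def proj(c,X):
    f=240/np.tan(np.radians(c['fovy']/2));p=c['R']@np.array(X)+c['t'];return f*p[0]/p[2]+c['cx'],f*p[1]/p[2]+c['cy']
E
python3 - <<'E'
from h import *
c=pickle.load(open('top.pkl','rb'))['frame'][:,:,::-1]
cv2.imwrite('pics/cropA.png',cv2.resize(c[215:345,110:290],None,fx=4.4,fy=4.4,interpolation=cv2.INTER_CUBIC))
cv2.imwrite('pics/cropB.png',cv2.resize(c[205:335,270:450],None,fx=4.4,fy=4.4,interpolation=cv2.INTER_CUBIC))
E
```

```text
(no output)
```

View pics/cropA.png

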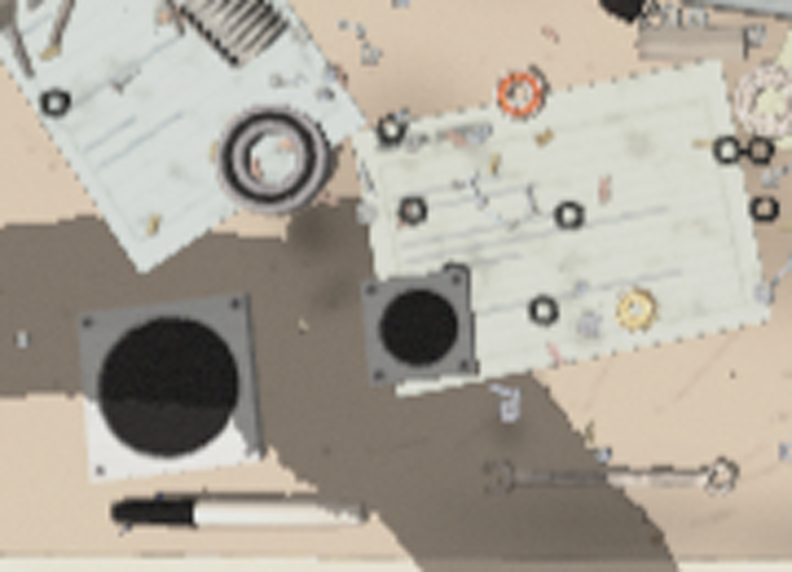

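View pics/cropB.png

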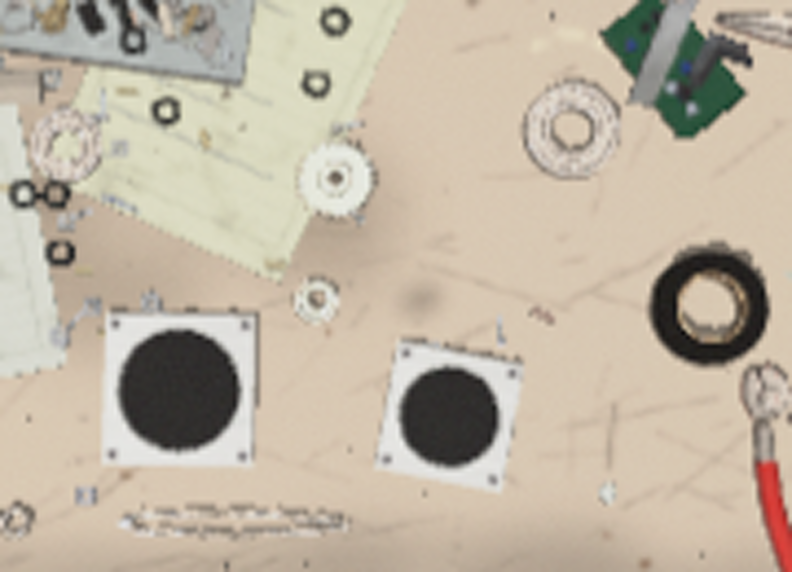

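Crop A shows the 62 mm bearing, with a black band between grey rings, at full-image (172,251). The 28 mm bearing with the orange ring is at (228,237). It also shows nest 62 at (148,302), nest 28 at (206,289) and a brass-coloured gear at (255,285).
Crop B shows the 40 mm bearing at (285,238), the 52 mm at (400,234), the white gear at (347,245), and nests 52 (311,293) and 40 (372,299). The black ring at (431,274) is a roll of tape. Next I'll measure positions and sizes.

```bash
python3 - <<'E'
from h import *
c=pickle.load(open('top.pkl','rb'));s=pickle.load(open('side.pkl','rb'))
g=cv2.cvtColor(c['frame'],cv2.COLOR_RGB2GRAY);mm=508/1.235/1000
print('nests')
for n,(u,v),D in((62,(148,302),78),(28,(206,289),44),(52,(311,293),68),(40,(372,299),56)):
    m=(g[v-30:v+30,u-30:u+30]<58).astype('uint8')
    k,l,st,ce=cv2.connectedComponentsWithStats(m);i=l[30,30]
    x0,y0,w,h,a=st[i];p=ray(c,u-30+ce[i][0],v-30+ce[i][1],.008)
    print(n,p.round(4),'d',round(2*(a/np.pi)**.5/mm),D,w,h,'side',np.round(proj(s,[*p,.007])),'r',np.hypot(*p).round(3))
print('bearings')
for n,(u,v),T in((62,(172,251),16),(28,(228,237),8),(40,(285,238),12),(52,(400,234),15)):
    r=n/2*mm;k=6
    im=cv2.resize(c['frame'][v-25:v+25,u-25:u+25],None,fx=k,fy=k,interpolation=cv2.INTER_CUBIC)
    gg=cv2.GaussianBlur(cv2.cvtColor(im,cv2.COLOR_RGB2GRAY),(0,0),3)
    H=cv2.HoughCircles(gg,cv2.HOUGH_GRADIENT,1.5,15,param1=80,param2=15,minRadius=int(k*r*.85),maxRadius=int(k*r*1.2))
    for q in ([] if H is None else H[0][:3]):
        U=(q[0]+.5)/k-.5+u-25;V=(q[1]+.5)/k-.5+v-25;p=ray(c,U,V,T/1000*.7)
        print(n,p.round(4),'d',round(2*q[2]/k/mm),(U.round(1),V.round(1)),'side',np.round(proj(s,[*p,T/2000]),1),'r',np.hypot(*p).round(3))
E
```

```text
nests
62 [0.3895 0.2608] d 75 78 31 30 side [221. 203.] r 0.469
28 [0.4221 0.125 ] d 41 44 17 17 side [242. 218.] r 0.44
52 [ 0.414  -0.1296] d 63 68 26 27 side [263. 255.] r 0.434
40 [ 0.4003 -0.2775] d 51 56 21 21 side [276. 283.] r 0.487
bearings
62 [0.5168 0.2108] d 53 (np.float32(170.5), np.float32(249.7)) side [262.8 203.6] r 0.558
62 [0.5107 0.2051] d 64 (np.float32(172.7), np.float32(252.2)) side [261.6 204.5] r 0.55
62 [0.5235 0.2056] d 70 (np.float32(172.7), np.float32(247.0)) side [265.2 203.9] r 0.562
28 [0.5538 0.0721] d 30 (np.float32(228.5), np.float32(235.2)) side [287.3 219.6] r 0.558
28 [0.6092 0.0202] d 25 (np.float32(250.2), np.float32(213.0)) side [310.  223.7] r 0.61
40 [ 0.6077 -0.1181] d 40 (np.float32(306.5), np.float32(213.7)) side [327.3 242.5] r 0.619
40 [ 0.5699 -0.1045] d 39 (np.float32(300.7), np.float32(229.0)) side [313.3 242.5] r 0.579
40 [ 0.5698 -0.0947] d 41 (np.float32(296.7), np.float32(229.0)) side [312. 241.] r 0.578
52 [ 0.5593 -0.3476] d 54 (np.float32(400.5), np.float32(233.7)) side [346.1 284.8] r 0.659
52 [ 0.5544 -0.3421] d 47 (np.float32(398.2), np.float32(235.7)) side [343.3 284. ] r 0.651
52 [ 0.5717 -0.3569] d 50 (np.float32(404.2), np.float32(228.7)) side [352.2 285.7] r 0.674
```

```bash
python3 - <<'E'
from h import *
c=pickle.load(open('top.pkl','rb'));s=pickle.load(open('side.pkl','rb'))
rows=[]
for n,(U,V),T in((62,(172.1,251.),16),(28,(227.8,236.2),8),(40,(284.6,237.6),12),(52,(399.6,233.7),15)):
    p=ray(c,U,V,T/1000*.8);print(n,p.round(4),np.hypot(*p).round(3));col=[]
    for cam in(c,s):
        a,b=np.round(proj(cam,[*p,T/1000])).astype(int);k=6
        im=cv2.resize(cam['frame'][b-21:b+21,a-16:a+17,::-1],None,fx=k,fy=k,interpolation=cv2.INTER_CUBIC)
        t=np.linspace(0,6.28,60)
        P=np.array([proj(cam,[p[0]+n/2e3*np.cos(x),p[1]+n/2e3*np.sin(x),T/1000]) for x in t])
        P=((P-[a-16,b-21]+.5)*k-.5).round().astype(int)
        cv2.polylines(im,[P],True,(255,0,255),1);col.append(im)
    rows.append(np.vstack(col))
cv2.imwrite('pics/ov.png',np.hstack(rows));print(rows[0].shape)
E
```

```text
62 [0.5135 0.2062] 0.553
28 [0.5513 0.0735] 0.556
40 [ 0.5482 -0.0656] 0.552
52 [ 0.5591 -0.3453] 0.657
(504, 198, 3)
```

View pics/ov.png

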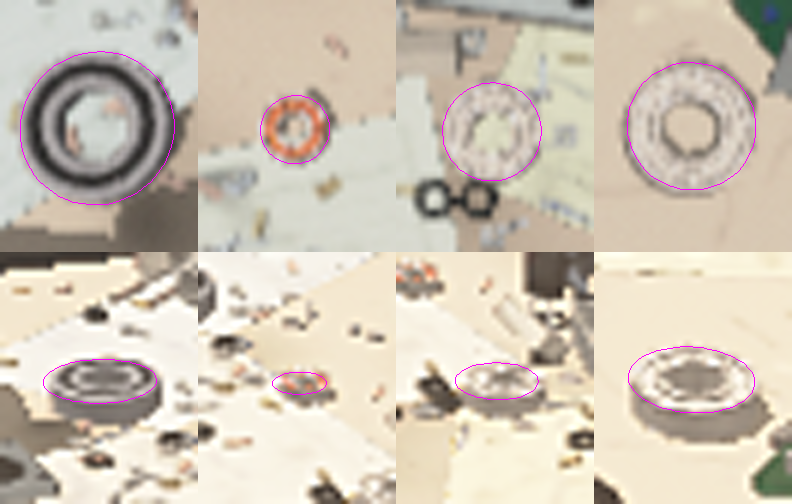

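The overlays match in both views: 62 at (0.5135, 0.206), 28 at (0.551, 0.0735), 40 at (0.548, -0.0655), 52 at (0.559, -0.345). Sizes fit, and every position is within reach. Starting with the 62.

Emit:
{"name": "move_arm", "arguments": {"motion": [{"grip": 0,"x": 0.667,"y": -1},{"grip": 0,"x": 0.667,"y": -1},{"grip": 0,"x": 0.667,"y": -1},{"grip": 0,"x": 0.667,"y": -1},{"grip": 0,"x": 0.667,"y": -1}], "force": 60}}

```text
invalid input
```

Emit:
{"name": "move_arm", "arguments": {"motion": [{"grip": 0,"x": 0.667,"y": -1},{"grip": 0,"x": 0.667,"y": -1},{"grip": 0,"x": 0.667,"y": -1},{"grip": 0,"x": 0.667,"y": -1},{"grip": 0,"x": 0.667,"y": -1}]}}

```text
invalid input
```

Emit:
{"name": "move_arm", "arguments": {"motion": [{"grip": 0,"x": 0.667,"y": -1,"z": -0.5},{"grip": 0,"x": 0.667,"y": -1,"z": -0.5},{"grip": 0,"x": 0.667,"y": -1,"z": -0.5},{"grip": 0,"x": 0.667,"y": -1,"z": -0.5},{"grip": 0,"x": 0.667,"y": -1,"z": -0.5},{"grip": 0,"x": 0.667,"y": -1,"z": -0.5}]}}

```text
invalid input
```

Emit:
{"name": "move_arm", "arguments": {"motion": [{"grip": 0,"x": 0.667,"y": -1,"z": 0,"spin": 0},{"grip": 0,"x": 0.667,"y": -1,"z": 0,"spin": 0},{"grip": 0,"x": 0.667,"y": -1,"z": 0,"spin": 0},{"grip": 0,"x": 0.667,"y": -1,"z": 0,"spin": 0},{"grip": 0,"x": 0.667,"y": -1,"z": 0,"spin": 0}], "force": 60}}

```text
t: 0.52
position: [0.3033, 0.5411, 0.2451]
orientation: [-3.138, 0.003, 2.858]
ft_force: [0.5, -0.2, 0.3]
width: 0.0851
grasp_force: 0.0
```

Emit:
{"name": "move_arm", "arguments": {"motion": [{"grip": 0,"x": 0.667,"y": -1,"z": 0,"spin": 0},{"grip": 0,"x": 0.667,"y": -1,"z": 0,"spin": 0},{"grip": 0,"x": 0.667,"y": -1,"z": 0,"spin": 0},{"grip": 0,"x": 0.667,"y": -1,"z": 0,"spin": 0},{"grip": 0,"x": 0.667,"y": -1,"z": 0,"spin": 0}]}}

```text
t: 0.93
position: [0.4024, 0.3911, 0.2452]
orientation: [-3.139, 0.002, 2.857]
ft_force: [0.7, -0.6, -0.8]
width: 0.0853
grasp_force: 0.0
```

Emit:
{"name": "move_arm", "arguments": {"motion": [{"grip": 0,"x": 0.76,"y": -1,"z": -0.6,"spin": 0},{"grip": 0,"x": 0.76,"y": -1,"z": -0.6,"spin": 0},{"grip": 0,"x": 0.76,"y": -1,"z": -0.6,"spin": 0},{"grip": 0,"x": 0.76,"y": -1,"z": -0.6,"spin": 0},{"grip": 0,"x": 0.76,"y": -1,"z": -0.6,"spin": 0},{"grip": 0,"x": 0.76,"y": -1,"z": -0.6,"spin": 0}]}}

```text
t: 1.43
position: [0.5161, 0.239, 0.1522]
orientation: [-3.136, -0.0, 2.854]
ft_force: [-0.2, -0.5, -0.1]
width: 0.0855
grasp_force: 0.0
```

Emit:
{"name": "move_arm", "arguments": {"motion": [{"grip": 0,"x": 0,"y": -0.27,"z": -0.6,"spin": 0},{"grip": 0,"x": 0,"y": -0.27,"z": -0.6,"spin": 0},{"grip": 0,"x": 0,"y": -0.27,"z": -0.6,"spin": 0},{"grip": 0,"x": 0,"y": -0.27,"z": -0.6,"spin": 0},{"grip": 0,"x": 0,"y": -0.27,"z": -0.6,"spin": 0},{"grip": 0,"x": 0,"y": -0.27,"z": -0.6,"spin": 0}]}}

```text
t: 1.93
position: [0.5135, 0.208, 0.0662]
orientation: [3.14, 0.001, 2.864]
ft_force: [0.5, 0.6, -0.1]
width: 0.0855
grasp_force: 0.0
```

Emit:
{"name": "move_arm", "arguments": {"motion": [{"grip": 0,"x": 0,"y": -0.013,"z": -0.16,"spin": 0},{"grip": 0,"x": 0,"y": -0.013,"z": -0.32,"spin": 0},{"grip": 0,"x": 0,"y": -0.013,"z": -0.32,"spin": 0},{"grip": 0,"x": 0,"y": -0.013,"z": -0.32,"spin": 0},{"grip": 0.6,"x": 0,"y": -0.013,"z": -0.32,"spin": 0},{"grip": 0.6,"x": 0,"y": -0.013,"z": -0.32,"spin": 0},{"grip": 0.6,"x": 0,"y": -0.013,"z": -0.32,"spin": 0},{"grip": 0.6,"x": 0,"y": -0.013,"z": -0.32,"spin": 0},{"grip": 0.6,"x": 0,"y": -0.013,"z": -0.32,"spin": 0},{"grip": 0.6,"x": 0,"y": -0.013,"z": -0.32,"spin": 0}]}}

```text
t: 2.77
position: [0.5139, 0.2057, 0.0196]
orientation: [3.139, 0.002, 2.864]
ft_force: [-1.8, 1.6, 14.1]
width: 0.059
grasp_force: 61.1
```

```bash
python3 - <<'E'
from h import *
from station import arm
s=arm.sense();print(s['position'],s['width'],s['grasp_force'],arm.nose_length)
c=arm.read_camera('side');u,v=np.round(proj(c,s['position'])).astype(int)
cv2.imwrite('pics/g62.png',cv2.resize(c['frame'][v-60:v+40,u-60:u+60,::-1],None,fx=5,fy=5,interpolation=cv2.INTER_CUBIC))
E
```

```text
[0.51391466 0.20570523 0.01964061] 0.058973552936241166 61.09624743461609 0.014
```

View pics/g62.png

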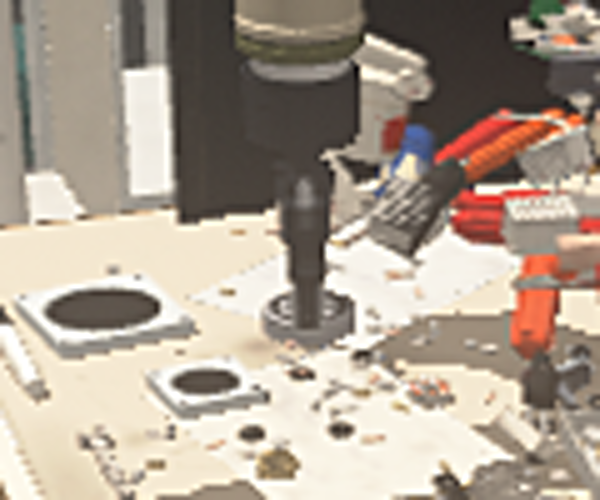

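The side view shows the bearing held between the pads, with nest 62 to its lower left. Lifting and carrying it there.

Emit:
{"name": "move_arm", "arguments": {"motion": [{"grip": 0.6,"x": 0,"y": 0,"z": 0.25,"spin": 0},{"grip": 0.6,"x": 0,"y": 0,"z": 0.5,"spin": 0},{"grip": 0.6,"x": -0.4,"y": 0.18,"z": 0.5,"spin": 0},{"grip": 0.6,"x": -0.827,"y": 0.367,"z": 0.5,"spin": 0},{"grip": 0.6,"x": -0.827,"y": 0.367,"z": 0.5,"spin": 0},{"grip": 0.6,"x": -0.827,"y": 0.367,"z": 0.4,"spin": 0},{"grip": 0.6,"x": -0.827,"y": 0.367,"z": 0.4,"spin": 0},{"grip": 0.6,"x": -0.827,"y": 0.367,"z": 0.4,"spin": 0}]}}

```text
t: 3.48
position: [0.3887, 0.2603, 0.0779]
orientation: [3.141, 0.0, 2.866]
ft_force: [0.7, 0.3, -2.1]
width: 0.0587
grasp_force: 66.3
```

```bash
python3 - <<'E'
from h import *
from station import arm
s=arm.sense();print(s['position'],s['width'],s['grasp_force'],s['ft_force'])
ims=[]
for n in('side','top'):
    c=arm.read_camera(n);u,v=np.round(proj(c,s['position'])).astype(int)
    ims.append(cv2.resize(c['frame'][v-25:v+35,u-32:u+32,::-1],None,fx=6,fy=6,interpolation=cv2.INTER_CUBIC))
cv2.imwrite('pics/h62.png',np.hstack(ims))
E
```

```text
[0.38867123 0.26034651 0.07785134] 0.05867339116134163 66.2977409362793 [ 0.71876742  0.25685985 -2.08586948]
```

View pics/h62.png

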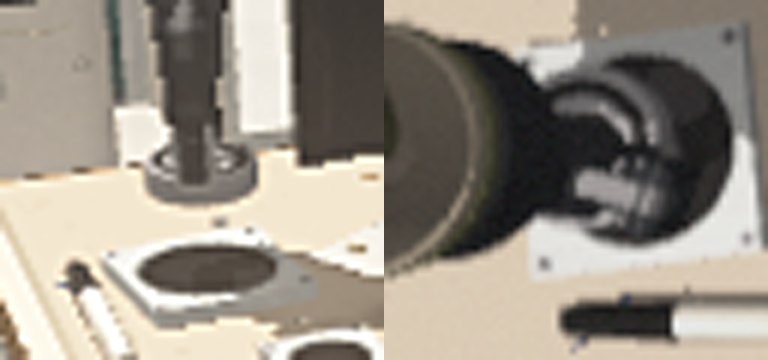

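The bearing hangs level over nest 62, with the fingertips at about its mid-height. Lowering it and releasing.

Emit:
{"name": "move_arm", "arguments": {"motion": [{"grip": 0.6,"x": 0.005,"y": 0,"z": -0.2,"spin": 0},{"grip": 0.6,"x": 0.005,"y": 0,"z": -0.3,"spin": 0},{"grip": 0.6,"x": 0.005,"y": 0,"z": -0.34,"spin": 0},{"grip": 0.6,"x": 0.005,"y": 0,"z": -0.34,"spin": 0},{"grip": 0.6,"x": 0.005,"y": 0,"z": -0.34,"spin": 0}]}}

```text
t: 4.0
position: [0.3907, 0.2592, 0.0264]
orientation: [-3.141, 0.0, 2.862]
ft_force: [-0.1, 0.1, -1.8]
width: 0.0586
grasp_force: 77.7
```

Emit:
{"name": "move_arm", "arguments": {"motion": [{"grip": 0.1,"x": 0,"y": 0,"z": 0,"spin": 0},{"grip": 0.1,"x": 0,"y": 0,"z": 0,"spin": 0},{"grip": 0.1,"x": 0,"y": 0,"z": 0,"spin": 0},{"grip": 0,"x": 0,"y": 0,"z": 0,"spin": 0},{"grip": 0,"x": 0,"y": 0,"z": 0,"spin": 0},{"grip": 0,"x": 0,"y": 0,"z": 0.1,"spin": 0},{"grip": 0,"x": 0,"y": 0,"z": 0.4,"spin": 0},{"grip": 0,"x": 0,"y": 0,"z": 0.4,"spin": 0},{"grip": 0,"x": 0,"y": 0,"z": 0.4,"spin": 0}]}}

```text
t: 4.75
position: [0.3905, 0.2605, 0.0883]
orientation: [3.138, 0.003, 2.864]
ft_force: [0.0, -0.8, -0.5]
width: 0.0852
grasp_force: 0.0
```

Next is the 28, at (0.551, 0.0735).

Emit:
{"name": "move_arm", "arguments": {"motion": [{"grip": 0,"x": 0.535,"y": -0.623,"z": 0,"spin": 0},{"grip": 0,"x": 0.535,"y": -0.623,"z": 0,"spin": 0},{"grip": 0,"x": 0.535,"y": -0.623,"z": 0,"spin": 0},{"grip": 0,"x": 0.535,"y": -0.623,"z": 0,"spin": 0}]}}

```text
t: 5.08
position: [0.4747, 0.1593, 0.0857]
orientation: [-3.14, 0.003, 2.854]
ft_force: [0.9, -0.1, 0.4]
width: 0.0853
grasp_force: 0.0
```

Emit:
{"name": "move_arm", "arguments": {"motion": [{"grip": 0,"x": 0.535,"y": -0.623,"z": 0,"spin": 0},{"grip": 0.3,"x": 0.535,"y": -0.623,"z": 0,"spin": 0},{"grip": 0.3,"x": 0.535,"y": -0.623,"z": -0.2,"spin": 0},{"grip": 0.3,"x": 0.535,"y": -0.623,"z": -0.2,"spin": 0},{"grip": 0.3,"x": 0.535,"y": -0.623,"z": -0.2,"spin": 0},{"grip": 0.3,"x": 0.535,"y": -0.623,"z": -0.2,"spin": 0}]}}

```text
t: 5.58
position: [0.5489, 0.0732, 0.0551]
orientation: [-3.141, -0.003, 2.863]
ft_force: [-0.3, 1.1, -0.1]
width: 0.0597
grasp_force: 0.0
```

```bash
python3 - <<'E'
from h import *
from station import arm
s=arm.sense();print(s['position'],s['width'])
ims=[]
c=arm.read_camera('side');u,v=np.round(proj(c,[.551,.0735,.004])).astype(int)
ims.append(c['frame'][v-40:v+20,u-32:u+32,::-1])
c=arm.read_camera('top');u,v=np.round(proj(c,[.39,.26,.02])).astype(int)
ims.append(c['frame'][v-30:v+30,u-32:u+32,::-1])
cv2.imwrite('pics/h28.png',cv2.resize(np.hstack(ims),None,fx=6,fy=6,interpolation=cv2.INTER_CUBIC))
E
```

```text
[0.54886038 0.07321973 0.05514476] 0.059672637575454185
```

View pics/h28.png

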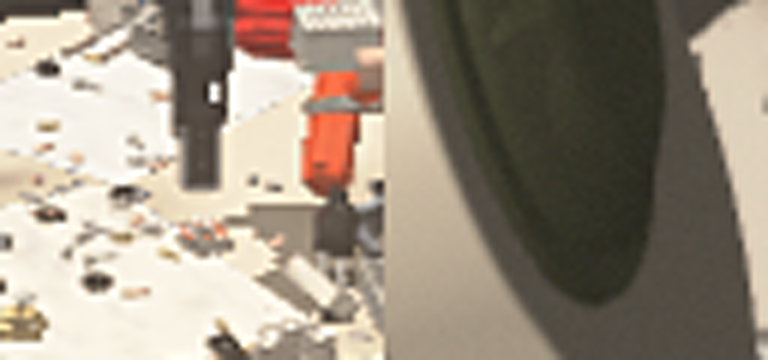

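The gripper is over the 28, aligned in the side view. The arm hides nest 62, so I'll check that later.

Emit:
{"name": "move_arm", "arguments": {"motion": [{"grip": 0.3,"x": 0.013,"y": 0,"z": -0.15,"spin": 0},{"grip": 0.3,"x": 0.013,"y": 0,"z": -0.25,"spin": 0},{"grip": 0.3,"x": 0.013,"y": 0,"z": -0.25,"spin": 0},{"grip": 0.3,"x": 0.013,"y": 0,"z": -0.25,"spin": 0},{"grip": 0.9,"x": 0.013,"y": 0,"z": -0.25,"spin": 0},{"grip": 0.9,"x": 0.013,"y": 0,"z": -0.25,"spin": 0},{"grip": 0.9,"x": 0.013,"y": 0,"z": -0.25,"spin": 0},{"grip": 0.9,"x": 0.013,"y": 0,"z": -0.25,"spin": 0},{"grip": 0.9,"x": 0.013,"y": 0,"z": -0.25,"spin": 0},{"grip": 0.9,"x": 0.013,"y": 0,"z": -0.25,"spin": 0},{"grip": 0.9,"x": 0.013,"y": 0,"z": -0.25,"spin": 0}], "force": 40}}

```text
t: 6.6
position: [0.5524, 0.0732, 0.02]
orientation: [3.141, 0.001, 2.864]
ft_force: [-1.7, 0.8, 7.2]
width: 0.024
grasp_force: 38.8
```

Emit:
{"name": "move_arm", "arguments": {"motion": [{"grip": 0.9,"x": 0,"y": 0,"z": 0.2,"spin": 0},{"grip": 0.9,"x": 0,"y": 0,"z": 0.4,"spin": 0},{"grip": 0.9,"x": -0.43,"y": 0.17,"z": 0.4,"spin": 0},{"grip": 0.9,"x": -0.863,"y": 0.347,"z": 0.4,"spin": 0},{"grip": 0.9,"x": -0.863,"y": 0.347,"z": 0.3,"spin": 0},{"grip": 0.9,"x": -0.863,"y": 0.347,"z": 0.3,"spin": 0},{"grip": 0.9,"x": -0.863,"y": 0.347,"z": 0.3,"spin": 0},{"grip": 0.9,"x": -0.863,"y": 0.347,"z": 0.3,"spin": 0}]}}

```text
t: 7.27
position: [0.4223, 0.1255, 0.0642]
orientation: [3.141, 0.0, 2.866]
ft_force: [0.6, -0.1, 0.1]
width: 0.0238
grasp_force: 39.3
```

```bash
python3 - <<'E'
from h import *
from station import arm
s=arm.sense();print(s['position'],s['width'],s['grasp_force'])
ims=[]
c=arm.read_camera('side');u,v=np.round(proj(c,s['position'])).astype(int)
ims.append(c['frame'][v-25:v+35,u-32:u+32,::-1])
u,v=np.round(proj(c,[.39,.26,.02])).astype(int)
ims.append(c['frame'][v-30:v+30,u-32:u+32,::-1])
cv2.imwrite('pics/i28.png',cv2.resize(np.hstack(ims),None,fx=6,fy=6,interpolation=cv2.INTER_CUBIC))
E
```

```text
[0.42229632 0.12553897 0.0642101 ] 0.02384168691937457 39.28710949723609
```

View pics/i28.png

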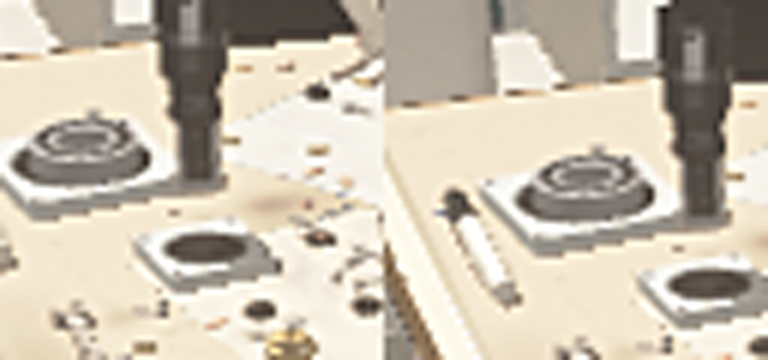

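The 62 sits centred in its recess, and the 28 is held at the pad tips above nest 28. Lowering it.

Emit:
{"name": "move_arm", "arguments": {"motion": [{"grip": 0.9,"x": 0,"y": 0,"z": -0.15,"spin": 0},{"grip": 0.9,"x": 0,"y": 0,"z": -0.22,"spin": 0},{"grip": 0.9,"x": 0,"y": 0,"z": -0.245,"spin": 0},{"grip": 0.9,"x": 0,"y": 0,"z": -0.245,"spin": 0},{"grip": 0.9,"x": 0,"y": 0,"z": -0.245,"spin": 0}]}}

```text
t: 7.73
position: [0.4247, 0.1243, 0.0269]
orientation: [3.141, 0.002, 2.861]
ft_force: [-2.1, -4.2, 38.0]
width: 0.0241
grasp_force: 44.2
```

Emit:
{"name": "move_arm", "arguments": {"motion": [{"grip": 0.4,"x": 0,"y": 0,"z": 0,"spin": 0},{"grip": 0.4,"x": 0,"y": 0,"z": 0,"spin": 0},{"grip": 0.4,"x": 0,"y": 0,"z": 0,"spin": 0},{"grip": 0.4,"x": 0,"y": 0,"z": 0,"spin": 0},{"grip": 0.4,"x": 0,"y": 0,"z": 0.1,"spin": 0},{"grip": 0.2,"x": 0,"y": 0,"z": 0.4,"spin": 0},{"grip": 0.2,"x": 0,"y": 0,"z": 0.4,"spin": 0},{"grip": 0.2,"x": 0,"y": 0,"z": 0.4,"spin": 0}]}}

```text
t: 8.4
position: [0.4237, 0.1248, 0.0893]
orientation: [3.139, 0.003, 2.862]
ft_force: [0.4, -0.1, -1.5]
width: 0.0682
grasp_force: 0.0
```

Emit:
{"name": "move_arm", "arguments": {"motion": [{"grip": 0.2,"x": 0.415,"y": -0.634,"z": 0,"spin": 0},{"grip": 0.2,"x": 0.415,"y": -0.634,"z": 0,"spin": 0},{"grip": 0.2,"x": 0.415,"y": -0.634,"z": 0,"spin": 0},{"grip": 0.2,"x": 0.415,"y": -0.634,"z": 0,"spin": 0}]}}

```text
t: 8.73
position: [0.4876, 0.0236, 0.0859]
orientation: [-3.139, 0.001, 2.855]
ft_force: [0.4, 0.4, -0.7]
width: 0.0682
grasp_force: 0.0
```

Emit:
{"name": "move_arm", "arguments": {"motion": [{"grip": 0.2,"x": 0.415,"y": -0.634,"z": 0,"spin": 0},{"grip": 0.2,"x": 0.415,"y": -0.634,"z": 0,"spin": 0},{"grip": 0.2,"x": 0.415,"y": -0.634,"z": -0.2,"spin": 0},{"grip": 0.2,"x": 0.415,"y": -0.634,"z": -0.2,"spin": 0},{"grip": 0.2,"x": 0.415,"y": -0.634,"z": -0.2,"spin": 0},{"grip": 0.2,"x": 0.415,"y": -0.634,"z": -0.2,"spin": 0}]}}

```text
t: 9.23
position: [0.5464, -0.0645, 0.0562]
orientation: [-3.142, -0.002, 2.864]
ft_force: [-0.3, 1.2, 1.0]
width: 0.0686
grasp_force: 0.0
```

```bash
python3 - <<'E'
from h import *
from station import arm
s=arm.sense();print(s['position'],s['width'])
ims=[]
c=arm.read_camera('side')
for p in([.548,-.0655,.006],[.422,.125,.011]):
  u,v=np.round(proj(c,p)).astype(int)
  ims.append(c['frame'][v-35:v+25,u-32:u+32,::-1])
cv2.imwrite('pics/h40.png',cv2.resize(np.hstack(ims),None,fx=6,fy=6,interpolation=cv2.INTER_CUBIC))
E
```

```text
[ 0.54643115 -0.06452044  0.05618897] 0.0685776937309789
```

View pics/h40.png

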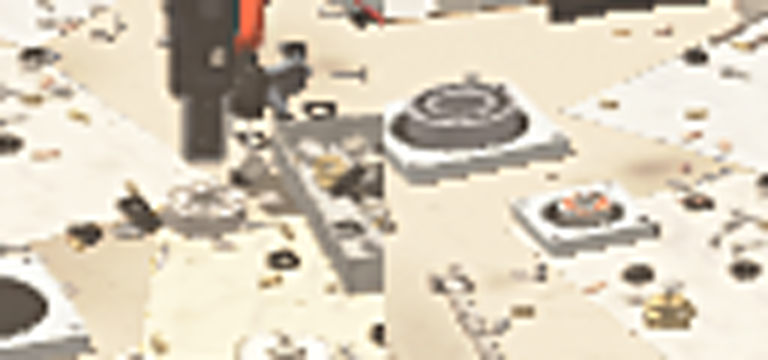

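The 28 is seated in its nest, and the gripper is over the 40. Grasping it.

Emit:
{"name": "move_arm", "arguments": {"motion": [{"grip": 0.2,"x": 0.01,"y": -0.007,"z": -0.15,"spin": 0},{"grip": 0.2,"x": 0.01,"y": -0.007,"z": -0.255,"spin": 0},{"grip": 0.2,"x": 0.01,"y": -0.007,"z": -0.255,"spin": 0},{"grip": 0.2,"x": 0.01,"y": -0.007,"z": -0.255,"spin": 0},{"grip": 0.8,"x": 0.01,"y": -0.007,"z": -0.255,"spin": 0},{"grip": 0.8,"x": 0.01,"y": -0.007,"z": -0.255,"spin": 0},{"grip": 0.8,"x": 0.01,"y": -0.007,"z": -0.255,"spin": 0},{"grip": 0.8,"x": 0.01,"y": -0.007,"z": -0.255,"spin": 0},{"grip": 0.8,"x": 0.01,"y": -0.007,"z": -0.255,"spin": 0},{"grip": 0.8,"x": 0.01,"y": -0.007,"z": -0.255,"spin": 0},{"grip": 0.8,"x": 0.01,"y": -0.007,"z": -0.255,"spin": 0}], "force": 50}}

```text
t: 10.2
position: [0.5491, -0.066, 0.0202]
orientation: [3.141, 0.002, 2.864]
ft_force: [-2.1, 1.4, 10.8]
width: 0.0362
grasp_force: 48.9
```

Emit:
{"name": "move_arm", "arguments": {"motion": [{"grip": 0.8,"x": 0,"y": 0,"z": 0.2,"spin": 0},{"grip": 0.8,"x": 0,"y": 0,"z": 0.4,"spin": 0},{"grip": 0.8,"x": -0.25,"y": -0.35,"z": 0.4,"spin": 0},{"grip": 0.8,"x": -0.495,"y": -0.705,"z": 0.4,"spin": 0},{"grip": 0.8,"x": -0.495,"y": -0.705,"z": 0.4,"spin": 0}]}}

```text
t: 10.62
position: [0.4764, -0.1694, 0.08]
orientation: [-3.141, 0.002, 2.865]
ft_force: [-0.7, -1.0, -1.5]
width: 0.0363
grasp_force: 50.5
```

Emit:
{"name": "move_arm", "arguments": {"motion": [{"grip": 0.8,"x": -0.25,"y": -0.35,"z": 0,"spin": 0},{"grip": 0.8,"x": -0.495,"y": -0.705,"z": 0,"spin": 0},{"grip": 0.8,"x": -0.495,"y": -0.705,"z": -0.1,"spin": 0},{"grip": 0.8,"x": -0.495,"y": -0.705,"z": -0.1,"spin": 0},{"grip": 0.8,"x": -0.495,"y": -0.705,"z": -0.1,"spin": 0},{"grip": 0.8,"x": -0.495,"y": -0.705,"z": -0.1,"spin": 0}]}}

```text
t: 11.12
position: [0.4027, -0.2745, 0.0642]
orientation: [3.141, 0.001, 2.862]
ft_force: [0.4, 0.1, -1.2]
width: 0.0363
grasp_force: 50.5
```

Emit:
{"name": "move_arm", "arguments": {"motion": [{"grip": 0.8,"x": -0.013,"y": -0.015,"z": -0.1,"spin": 0},{"grip": 0.8,"x": -0.013,"y": -0.015,"z": -0.21,"spin": 0},{"grip": 0.8,"x": -0.013,"y": -0.015,"z": -0.24,"spin": 0},{"grip": 0.8,"x": -0.013,"y": -0.015,"z": -0.24,"spin": 0},{"grip": 0.8,"x": -0.013,"y": -0.015,"z": -0.24,"spin": 0},{"grip": 0.2,"x": -0.013,"y": -0.015,"z": -0.24,"spin": 0},{"grip": 0.2,"x": -0.013,"y": -0.015,"z": -0.24,"spin": 0},{"grip": 0.2,"x": -0.013,"y": -0.015,"z": -0.24,"spin": 0},{"grip": 0.2,"x": -0.013,"y": -0.015,"z": -0.24,"spin": 0},{"grip": 0.2,"x": -0.013,"y": -0.015,"z": -0.24,"spin": 0}]}}

```text
t: 11.95
position: [0.4007, -0.2767, 0.028]
orientation: [-3.142, 0.0, 2.864]
ft_force: [-0.2, 0.3, -0.1]
width: 0.0683
grasp_force: 0.0
```

Emit:
{"name": "move_arm", "arguments": {"motion": [{"grip": 0.1,"x": 0,"y": 0,"z": 0.2,"spin": 0},{"grip": 0,"x": 0,"y": 0,"z": 0.4,"spin": -0.1},{"grip": 0,"x": 0.5,"y": -0.2,"z": 0.4,"spin": -0.57},{"grip": 0,"x": 0.98,"y": -0.455,"z": 0.4,"spin": -0.57},{"grip": 0,"x": 0.98,"y": -0.455,"z": 0.4,"spin": -0.57},{"grip": 0,"x": 0.98,"y": -0.455,"z": 0.3,"spin": -0.57},{"grip": 0,"x": 0.98,"y": -0.455,"z": 0.25,"spin": -0.57},{"grip": 0,"x": 0.98,"y": -0.455,"z": 0.25,"spin": -0.57},{"grip": 0,"x": 0.98,"y": -0.455,"z": 0.25,"spin": -0.57}]}}

```text
t: 12.7
position: [0.5463, -0.3441, 0.0645]
orientation: [-3.14, -0.002, 2.268]
ft_force: [0.4, 0.2, 0.5]
width: 0.085
grasp_force: 0.0
```

```bash
python3 - <<'E'
from h import *
from station import arm
s=arm.sense();print(s['position'],s['orientation'],s['width'])
ims=[]
c=arm.read_camera('side')
for p in([.559,-.345,.01],[.40,-.277,.011]):
  u,v=np.round(proj(c,p)).astype(int)
  ims.append(c['frame'][v-35:v+25,u-32:u+32,::-1])
cv2.imwrite('pics/h52.png',cv2.resize(np.hstack(ims),None,fx=6,fy=6,interpolation=cv2.INTER_CUBIC))
E
```

```text
[ 0.54633851 -0.34414069  0.06447824] [-3.14046613e+00 -2.39608064e-03  2.26826427e+00] 0.0850179277809839
```

View pics/h52.png

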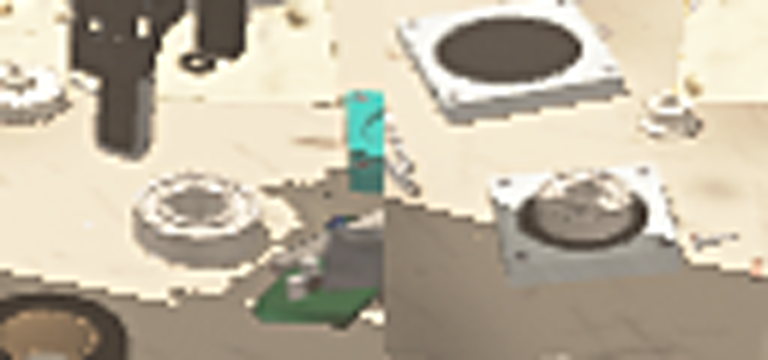

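The 40 is in its nest and the gripper is behind the 52, clear of the green board. I'll shift forward, lower and grasp.

Emit:
{"name": "move_arm", "arguments": {"motion": [{"grip": 0,"x": 0.085,"y": -0.007,"z": 0,"spin": 0},{"grip": 0,"x": 0.085,"y": -0.007,"z": -0.15,"spin": 0},{"grip": 0,"x": 0.085,"y": -0.007,"z": -0.28,"spin": 0},{"grip": 0,"x": 0.085,"y": -0.007,"z": -0.313,"spin": 0},{"grip": 0,"x": 0.085,"y": -0.007,"z": -0.313,"spin": 0},{"grip": 0.7,"x": 0.085,"y": -0.007,"z": -0.313,"spin": 0},{"grip": 0.7,"x": 0.085,"y": -0.007,"z": -0.313,"spin": 0},{"grip": 0.7,"x": 0.085,"y": -0.007,"z": -0.313,"spin": 0},{"grip": 0.7,"x": 0.085,"y": -0.007,"z": -0.313,"spin": 0},{"grip": 0.7,"x": 0.085,"y": -0.007,"z": -0.313,"spin": 0},{"grip": 0.7,"x": 0.085,"y": -0.007,"z": -0.313,"spin": 0},{"grip": 0.7,"x": 0.085,"y": -0.007,"z": -0.313,"spin": 0}], "force": 60}}

```text
t: 13.75
position: [0.5606, -0.3463, 0.0201]
orientation: [-3.142, 0.002, 2.267]
ft_force: [-2.5, 1.5, 9.7]
width: 0.0481
grasp_force: 60.6
```

Emit:
{"name": "move_arm", "arguments": {"motion": [{"grip": 0.7,"x": 0,"y": 0,"z": 0.2,"spin": 0},{"grip": 0.7,"x": 0,"y": 0,"z": 0.4,"spin": 0},{"grip": 0.7,"x": -0.24,"y": 0.36,"z": 0.4,"spin": 0},{"grip": 0.7,"x": -0.489,"y": 0.722,"z": 0.4,"spin": 0},{"grip": 0.7,"x": -0.489,"y": 0.722,"z": 0.4,"spin": 0}]}}

```text
t: 14.17
position: [0.4893, -0.2419, 0.0794]
orientation: [3.14, 0.001, 2.265]
ft_force: [0.5, 0.7, -3.3]
width: 0.048
grasp_force: 63.8
```

Emit:
{"name": "move_arm", "arguments": {"motion": [{"grip": 0.7,"x": -0.24,"y": 0.36,"z": 0,"spin": 0},{"grip": 0.7,"x": -0.489,"y": 0.722,"z": 0,"spin": 0},{"grip": 0.7,"x": -0.489,"y": 0.722,"z": -0.1,"spin": 0},{"grip": 0.7,"x": -0.489,"y": 0.722,"z": -0.1,"spin": 0},{"grip": 0.7,"x": -0.489,"y": 0.722,"z": -0.1,"spin": 0},{"grip": 0.7,"x": -0.489,"y": 0.722,"z": -0.1,"spin": 0}]}}

```text
t: 14.67
position: [0.4175, -0.1336, 0.0638]
orientation: [3.142, 0.001, 2.269]
ft_force: [0.6, 0.5, -3.0]
width: 0.0481
grasp_force: 63.8
```

Emit:
{"name": "move_arm", "arguments": {"motion": [{"grip": 0.7,"x": -0.02,"y": 0.02,"z": -0.1,"spin": 0},{"grip": 0.7,"x": -0.02,"y": 0.02,"z": -0.21,"spin": 0},{"grip": 0.7,"x": -0.02,"y": 0.02,"z": -0.238,"spin": 0},{"grip": 0.7,"x": -0.02,"y": 0.02,"z": -0.238,"spin": 0},{"grip": 0.7,"x": -0.02,"y": 0.02,"z": -0.238,"spin": 0},{"grip": 0.1,"x": -0.02,"y": 0.02,"z": -0.238,"spin": 0},{"grip": 0.1,"x": -0.02,"y": 0.02,"z": -0.238,"spin": 0},{"grip": 0,"x": -0.02,"y": 0.02,"z": -0.238,"spin": 0},{"grip": 0,"x": -0.02,"y": 0.02,"z": -0.238,"spin": 0},{"grip": 0,"x": -0.02,"y": 0.02,"z": -0.238,"spin": 0}]}}

```text
t: 15.5
position: [0.4141, -0.1313, 0.0278]
orientation: [3.141, 0.001, 2.267]
ft_force: [0.4, 1.2, 0.9]
width: 0.0856
grasp_force: 0.0
```

Emit:
{"name": "move_arm", "arguments": {"motion": [{"grip": 0,"x": 0,"y": 0,"z": 0.2,"spin": 0},{"grip": 0,"x": 0,"y": 0,"z": 0.5,"spin": 0},{"grip": 0,"x": 0.9,"y": 0,"z": 1,"spin": 0},{"grip": 0,"x": 0.9,"y": 0,"z": 1,"spin": 0},{"grip": 0,"x": 0.9,"y": 0,"z": 1,"spin": 0},{"grip": 0,"x": 0.9,"y": 0,"z": 1,"spin": 0},{"grip": 0,"x": 0.9,"y": 0,"z": 1,"spin": 0},{"grip": 0,"x": 0.9,"y": 0,"z": 1,"spin": 0}]}}

```text
t: 16.17
position: [0.5504, -0.131, 0.1784]
orientation: [3.14, 0.002, 2.266]
ft_force: [0.1, -0.1, -1.5]
width: 0.0856
grasp_force: 0.0
```

```bash
python3 - <<'E'
from h import *
from station import arm
s=arm.sense();print(s['t'],s['position'])
t=arm.read_camera('top');c=arm.read_camera('side');R=[]
for cam in(t,c):
  ims=[]
  for p,n,T in(([.3895,.2608],62,16),([.4221,.125],28,8),([.414,-.1296],52,15),([.4003,-.2775],40,12)):
    u,v=np.round(proj(cam,[*p,.012])).astype(int);k=6
    im=np.zeros((46*k,33*k,3),'uint8');q=cam['frame'][max(v-23,0):v+23,u-16:u+17,::-1];im[:q.shape[0]*k]=cv2.resize(q,None,fx=k,fy=k,interpolation=cv2.INTER_CUBIC)
    P=np.array([proj(cam,[p[0]+n/2e3*np.cos(x),p[1]+n/2e3*np.sin(x),.007+T/1e3]) for x in np.linspace(0,6.28,60)])
    cv2.polylines(im,[((P-[u-16,v-23]+.5)*k-.5).round().astype(int)],True,(255,0,255),1);ims.append(im)
  R.append(np.hstack(ims))
cv2.imwrite('pics/fin.png',np.vstack(R))
E
```

```text
16.1667 [ 0.55039319 -0.13104239  0.17844449]
```

View pics/fin.png

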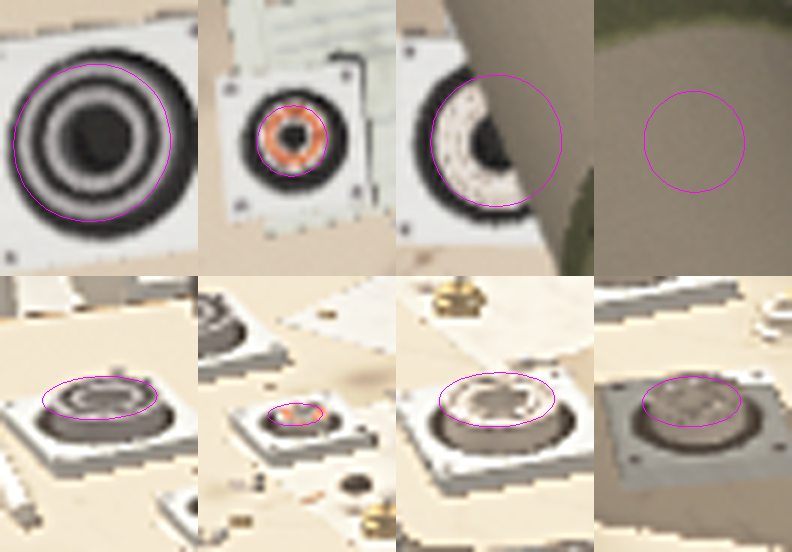

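In both views the 62, 28 and 52 sit flat on their predicted circles. The arm hides the 40 from above, so I'll move aside for one clear look at the 40 and 52.

Emit:
{"name": "move_arm", "arguments": {"motion": [{"grip": 0,"x": 0,"y": 1,"z": 0.3,"spin": 0},{"grip": 0,"x": 0,"y": 1,"z": 0.3,"spin": 0},{"grip": 0,"x": 0,"y": 1,"z": 0.3,"spin": 0},{"grip": 0,"x": 0,"y": 1,"z": 0.3,"spin": 0},{"grip": 0,"x": 0,"y": 1,"z": 0.3,"spin": 0}]}}

```text
t: 16.68
position: [0.5479, 0.0262, 0.2242]
orientation: [3.138, -0.001, 2.276]
ft_force: [0.7, 0.2, -0.3]
width: 0.0851
grasp_force: 0.0
```

Emit:
{"name": "move_arm", "arguments": {"motion": [{"grip": 0,"x": -0.2,"y": 1,"z": 0,"spin": 0},{"grip": 0,"x": -0.2,"y": 1,"z": 0,"spin": 0},{"grip": 0,"x": -0.2,"y": 1,"z": 0,"spin": 0},{"grip": 0,"x": -0.2,"y": 1,"z": 0,"spin": 0},{"grip": 0,"x": -0.2,"y": 1,"z": 0,"spin": 0},{"grip": 0,"x": -0.2,"y": 1,"z": 0,"spin": 0}]}}

```text
t: 17.18
position: [0.5172, 0.1697, 0.2218]
orientation: [-3.14, -0.0, 2.271]
ft_force: [0.2, -0.5, 0.5]
width: 0.0857
grasp_force: 0.0
```

```bash
python3 - <<'E'
from h import *
from station import arm
s=arm.sense();print(s['t'],s['position'],abs(s['qd']).max())
R=[]
for cam,m in((arm.read_camera('top'),1),(arm.read_camera('side'),0)):
  ims=[]
  for p,n,T in(([.414,-.1296],52,15),([.4003,-.2775],40,12)):
    u,v=np.round(proj(cam,[*p,.012])).astype(int);k=9
    im=cv2.resize(cam['frame'][v-16:v+17,u-20:u+21,::-1],None,fx=k,fy=k,interpolation=cv2.INTER_CUBIC)
    P=np.array([proj(cam,[p[0]+n/2e3*np.cos(x),p[1]+n/2e3*np.sin(x),.007+T/1e3]) for x in np.linspace(0,6.28,60)])
    cv2.polylines(im,[((P-[u-20,v-16]+.5)*k-.5).round().astype(int)],True,(255,0,255),1);ims.append(im)
  R.append(np.hstack(ims))
cv2.imwrite('pics/fin2.png',np.vstack(R))
E
```

```text
17.1833 [0.51723139 0.16971792 0.22179537] 0.049037898674446904
```

View pics/fin2.png

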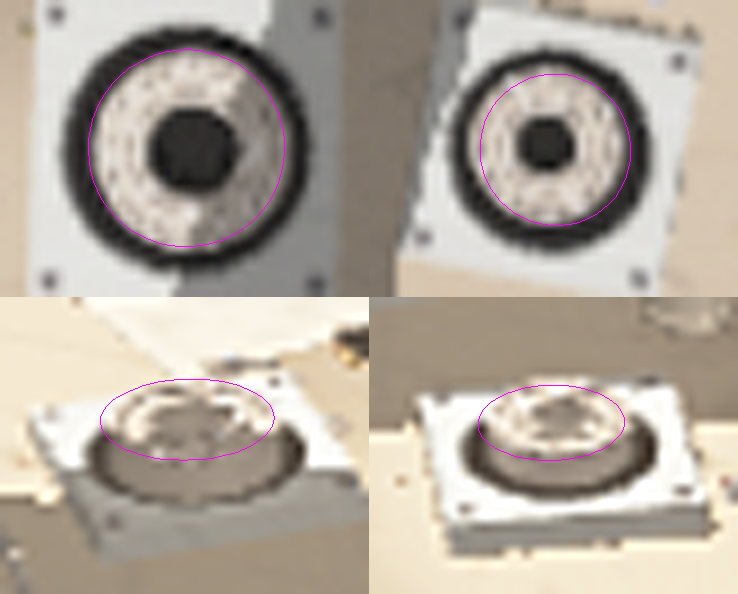

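From above, both bearings lie flat inside their recesses with black floor visible all round. The 52 is 1–2 mm off centre and the 40 about 3 mm. Handing in.

```bash
python3 -c "
from station import arm
print(arm.sign_off())"
```

```text
the job is handed in; nothing more can be done
None
```

I laid all four bearings flat in their own nests, left both gears where they lay, and handed the job in at about 17 s; the sign-off returned no verdict.

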